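# Let a spice jar out of the two-lane dispenser

## Robot

A 6-joint arm with a two-finger parallel gripper is mounted at the origin on a cart in front of the work surface, level with it; the furniture and walls round the work are solid. World frame = base frame: x ahead of the robot, y to its left, z up, the work surface at z = 0. Lengths are in m, angles in rad, forces in N, time in s.
With the tool pointing down it reaches from about 0.3 to 0.875 m from the base axis. Payload 6.4 kg.
Tool frame: the origin (TCP) lies at the very end of the fingers, on their centre line; the grasp point (between the pads) lies 19 mm behind it; z points along the fingers, y is the line along which they close (so a half turn about z gives the same grasp; the last joint's range is limited). The gripper opens to 88 mm and grips with 3 to 60 N. Pads are 18 mm wide; open, the fingers measure 123 mm over their backs; the gripper's body (75 mm by 187 mm) begins 45 mm behind the grasp point.
Start: joints at [1.031, 0.181, 1.607, -0, 1.354, -0.206], TCP at [0.188, 0.543, 0.239] pointing down, gripper open.
Joint ranges: [-2.99, 2.99], [-0.89, 2.07], [0.3, 2.58], [-1.14, 4.28], [0, 2.63], [-3.12, 3.12]. Speed limits (rad/s): [2.57, 2.57, 3.01, 3.14, 3.14, 3.14].

## Interface

Orientations are given as [roll, pitch, yaw] about the fixed x, y, z axes, in that order (R = Rz(yaw) Ry(pitch) Rx(roll)).
In Python, from station import readout, get_image, camera_params, order gives the robot as it stands.
- The arm moves only by the tool drive_tool, never from a script. Its argument "motion" is a list of rows, each an object of numbers: "grip": the opening, from 0 (shut) to 1 (fully open); "x", "y", "z": the shift along the tool's x, y, z in m; "yaw": the turn about the tool's z in rad. A call has 1 to 20 rows; each row is the pose to reach, as a shift and turn from the pose commanded when the call began, along the tool's axes at that moment; what a row does not reach only later rows make up. A row lasts 1/12 s, in which the tool goes at most 41.7 mm and 7.16 degrees, less where a joint would pass 70% of its speed; a pose out of reach is approached as far as the arm can. A call with a gripper value outside its range is refused whole. The fingers move at their own pace and stop on an object; "force" is the grip in N (left out, the last holds). Time passes only in rows, so rows that repeat a pose let the fingers close. It gives the time, the measured TCP pose, the force, the opening and the grip force at its end, in the units of the state.
- readout.state(): the state, without advancing time (a new reading comes with each control period).
- get_image(name): name is "scene" or "top"; returns the picture (420x560x3 uint8, red, green, blue); there is no depth.
- camera_params(name): a dict with "fx", "fy", "cx", "cy" (pixels), "camera_from_world" (4x4, takes a point from world to camera coordinates). Camera axes: x right, y up, looking along -z (the intrinsics and any distortion apply to the point x, -y, -z); pixel columns grow to the right and rows downward; lengths in m; the calibration is good to about 2 mm. A picture is of the moment at which its call begins. camera_params takes no time and is no camera call.
- order.close_job(): hands the job in; it is judged then, once.
The state is a dict: "t": time; "joints": joint angles; "joint_vel": joint speeds; "joint_torque": joint torques, N m; "tcp_pos": TCP position; "orientation": TCP orientation; "ft_force": force on the tool from outside, world axes, zero at the start; "torque": the same for the moment, N m; "width": finger opening in m; "gripper_force": force on a finger pad.
Only numpy, scipy, OpenCV 4.12 (cv2) and the standard library are available. Lean on these libraries where they do the work, as an engineer would, in place of code of your own. Each camera call takes 0.05 s, during which the arm holds its last target. There are 200 camera calls.

## Task

Let the red-capped spice jar out of the dispenser: press down the front pad of its lane's rocking lever with the fingertips and keep it down until the jar has rolled under the raised gate to the front lip, then let the lever come back up so that the gate is closed again. Leave the other lever and the green-and-black-capped jar alone. Do not touch either jar, and leave the other things on the worktop where they are.

Things in the scene. Friction and masses are not known exactly. Their poses are not given: they have to be found in the camera images.
- rack: pale wooden jar dispenser, fixed, 262 (x) x 306 (y) mm; origin on the worktop, +x to its back, +y to its left. Two lanes, middle lines y = +60 (left) and -60 mm (right), slope down 10 degrees to a front lip at x = -104 mm, 64 mm high. A blue gate hangs across each lane at x = +60 mm, carried by a lever outside the lane (y = +137 or -137 mm), hinged at x = -60 mm, its pad at x = -160 mm
- pad_left (a point): blue pressing pad at the front end of the left rocking lever: centre of its top face, 36 mm (along the lever) x 26 mm (across), three black ribs, 105 mm above the worktop at rest, overhanging in front of the rack; x points along the lever to the gate. It works the left lane's gate (rack +y)
- pad_right (a point): blue pressing pad at the front end of the right rocking lever: centre of its top face, 36 mm (along the lever) x 26 mm (across), three black ribs, 105 mm above the worktop at rest, overhanging in front of the rack; x points along the lever to the gate. It works the right lane's gate (rack -y)
- lever_left (a joint): tilt of the left rocking lever: 0 at rest (gate down), 0.42 at its stop (gate up). Hinge pin 100 mm behind the pad, 95 mm above the worktop. Pressed straight down, the pad sinks 10 mm per 0.1 rad, 42 mm in all, and shifts 5 mm toward the hinge. A spring returns it; 2 to 5 N on the pad move it. A jar passes under the gate from about 0.3 rad on
- lever_right (a joint): tilt of the right rocking lever: 0 at rest (gate down), 0.42 at its stop (gate up). Hinge pin 100 mm behind the pad, 95 mm above the worktop. Pressed straight down, the pad sinks 10 mm per 0.1 rad, 42 mm in all, and shifts 5 mm toward the hinge. A spring returns it; 2 to 5 N on the pad move it. A jar passes under the gate from about 0.3 rad on
- jar_red_center (a point): centre of the spice jar with the RED cap (45 mm diameter, 106 mm long, 0.11 kg), lying across either lane, free to roll; z is its long axis. Starts behind the gate, 88 mm behind the rack's origin, 81 mm above the worktop; at the front lip its centre is about 78 mm in front of the origin and 52 mm above the worktop. Rolling out takes about 1 s
- jar_green_center (a point): centre of the spice jar with the dark (black and green) cap and green label (40 mm diameter, 105 mm long), lying in the same way in the other lane; it stays behind its gate
- mug_3: bystander: cream-coloured mug; origin at the centre of its underside; leave it where it is
- tin_3: bystander: flat oval-cornered tin, 26 mm high; origin at the centre of its underside; leave it where it is
- tape_1: bystander: roll of tan tape, 25 mm high; origin at the centre of its underside; leave it where it is
- pen_1: bystander: white pen with a blue cap, lying; origin at the centre of its underside; leave it where it is
- egg_timer: bystander: round kitchen timer, white below and red above, 52 mm high; origin at the centre of its underside; leave it where it is
- candle_1: bystander: small round tea light, 15 mm high; origin at the centre of its underside; leave it where it is
Mind the look-alikes: they are no part of the job. What is shaped like the part that bears jar_red_center but orange is not meant. Leave any blue look-alike of the part that bears jar_green_center alone.

How it is judged:
On the way, in this order (a step that is already met when the one before it is completed fails the run):
1. a lever is pressed so that its gate is up, the red-capped jar still being behind or under it (value of joint any of lever_left, lever_right above 0.25 rad and x of jar_red_center in the frame of rack above 0 m), for 0.04 s.
2. the red-capped jar reaches the front lip while its lever is still held down (value of joint any of lever_left, lever_right above 0.2 rad and x of jar_red_center in the frame of rack between -0.1 and -0.065 m and z of jar_red_center in the frame of rack below 0.065 m), for 0.1 s.
At the end, for the whole second after the job is handed in: the red-capped jar lies still in its lane against the front lip (centre 65 to 100 mm in front of the rack's origin, under 65 mm high), both levers are back within 0.04 rad of rest, and the dark-capped jar is still behind its closed gate (x of jar_red_center in the frame of rack between -0.1 and -0.065 m and z of jar_red_center in the frame of rack below 0.065 m and value of joint each of lever_left, lever_right below 0.04 rad and x of jar_green_center in the frame of rack above 0.07 m and z of jar_green_center in the frame of rack between 0.06 and 0.1 m and linear speed of jar_red below 0.03 m/s); the robot touches nothing.
It fails at once if the lever of the dark-capped jar's lane is pressed (over 0.1 rad) ((y of jar_green_center in the frame of rack above 0 m and value of joint lever_left above 0.1 rad) or (y of jar_green_center in the frame of rack below 0 m and value of joint lever_right above 0.1 rad)).
It fails at once if a jar is touched by the robot (contact force between any of the arm, the fingers and jar_red above 0.5 N or contact force between any of the arm, the fingers and jar_green above 0.5 N).
It fails at once if a jar is lifted or leaves its lane (height (world z) of any of jar_red_center, jar_green_center above 0.12 m or height (world z) of any of jar_red_center, jar_green_center below 0.035 m).
It fails at once if a bystander is moved by more than 30 mm (distance of any of mug_3, tin_3, tape_1, pen_1, egg_timer, candle_1 from where it was at the start of the episode above 0.03 m).
It also fails if it takes over 32 s, if anything falls off the work surface, if the arm or the gripper's body presses on something with over 40 N, if the wrist force passes 120 N, or if a joint passes its speed limit or range.

## Working session

There is one attempt and no reset: what is moved stays moved. The work goes in short steps, Python scripts to look and compute and a tool call to move; the robot and the scene stay as the last step left them, time stands still between calls to the robot, and variables do not carry over. Pictures are saved under pics/ and viewed, at most 10 in all, crops included, and the job is handed in when it is done.

Besides the shell and the picture viewer there is one more tool, called after ">>>" by a JSON object that holds its "fn" and its "kwargs". drive_tool: Moves the arm, as the interface text tells. Its arguments: {"type":"object","properties":{"motion":{"type":"array","items":{"type":"object","properties":{"grip":{"type":"number"},"x":{"type":"number"},"y":{"type":"number"},"z":{"type":"number"},"yaw":{"type":"number"}}}},"force":{"type":"number"}},"required":["motion"]}

```bash
mkdir -p pics; python3 - <<'E'
from station import readout,get_image,camera_params
import cv2
for n in("scene","top"):
    cv2.imwrite(f"pics/{n}0.png",get_image(n)[:,:,::-1]); print(n,camera_params(n))
s=readout.state(); print(s['t'],s['tcp_pos'],s['orientation'],s['width'])
E
```

```text
scene {'fx': 394.487060655946, 'fy': 394.487060655946, 'cx': 277.8228002842666, 'cy': 206.930257811203, 'camera_from_world': array([[ 0.91604799, -0.40061307,  0.01911146, -0.51877372],
       [ 0.14394806,  0.37288286,  0.9166446 , -0.14411312],
       [-0.37434614, -0.83693939,  0.39924607, -1.15394258],
       [ 0.        ,  0.        ,  0.        ,  1.        ]])}
top {'fx': 462.36224783124527, 'fy': 462.36224783124527, 'cx': 284.5424111699495, 'cy': 209.84792380472902, 'camera_from_world': array([[-2.29656148e-01, -9.73271812e-01,  1.85280137e-04,
         5.37775212e-02],
       [ 9.37814564e-01, -2.21238625e-01,  2.67501990e-01,
        -5.77469931e-01],
       [-2.60311156e-01,  6.16072351e-02,  9.63557290e-01,
        -1.44553629e+00],
       [ 0.00000000e+00,  0.00000000e+00,  0.00000000e+00,
         1.00000000e+00]])}
0.1 [0.1881114  0.5428663  0.23791807] [-3.14008013e+00 -3.40181074e-04  2.80781654e+00] 0.0880141445937512
```

View pics/scene0.png

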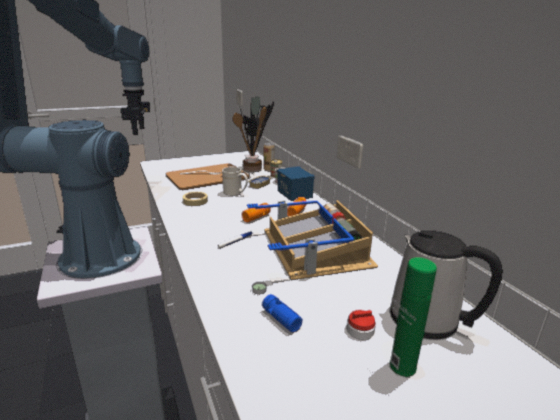

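View pics/top0.png

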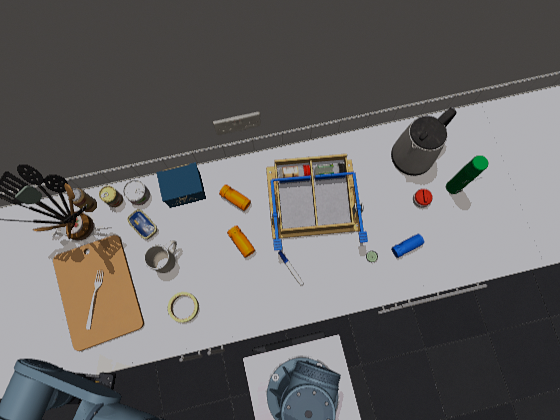

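The top view shows the rack at about (270–365, 155–245), with pads near (278,243) and (363,237). The jars lie behind the gate, near (295,170) and (330,170). Orange jars at (235,197) and (240,241) and a blue one at (408,245) are the look-alikes. I'll confirm with an enlarged crop.

```bash
python3 - <<'E'
import cv2
a=cv2.imread("pics/top0.png")[145:265,255:385]
cv2.imwrite("pics/c0.png",cv2.resize(a,None,fx=5,fy=5,interpolation=cv2.INTER_CUBIC))
E
```

```text
(no output)
```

View pics/c0.png

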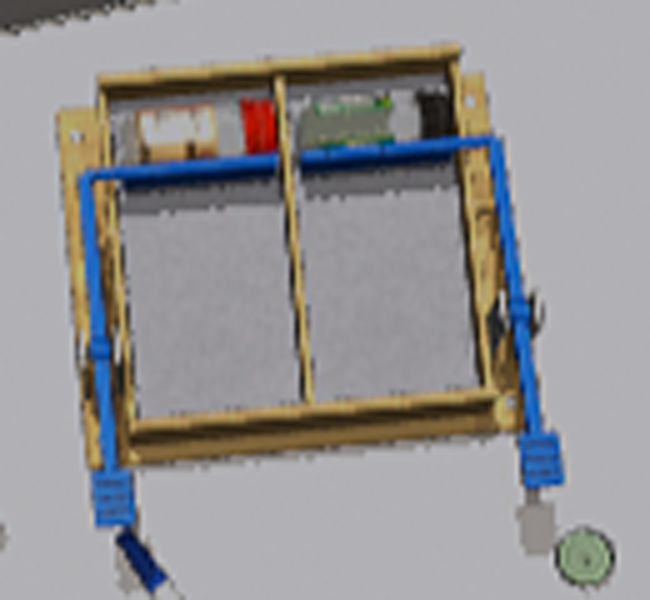

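Red cap is in the left lane (crop 258,125) and the dark cap in the right lane (435,115). So the target is the left pad, at crop (114,497), full picture about (277.8,244.4). The right pad at about (363.2,236.8) gives a distance check.

```bash
cat > h.py <<'E'
import numpy as np
from station import camera_params
def ray(name,u,v,z):
    p=camera_params(name);T=p['camera_from_world'];R=T[:3,:3];c=-R.T@T[:3,3]
    d=R.T@np.array([(u-p['cx'])/p['fx'],-(v-p['cy'])/p['fy'],-1]);return c+d*(z-c[2])/d[2]
E
python3 - <<'E'
from h import *; from station import readout
from scipy.spatial.transform import Rotation as Ro
f=lambda x,y:(255+x/5-.4,145+y/5-.4)
L=ray("top",*f(114,497),.105);Rr=ray("top",*f(541,459),.105)
d=L-Rr;print(L,Rr,np.linalg.norm(d),"rack x yaw",np.arctan2(d[1],d[0])-np.pi/2)
s=readout.state();R=Ro.from_euler('xyz',s['orientation']).as_matrix();print(R)
print("tool shift to pad",R.T@(L-s['tcp_pos']))
print("tool y angle to d",np.arctan2(*(R.T@d)[[1,0]])-np.pi/2)
p=camera_params("scene");T=p['camera_from_world']
for q in(L,Rr):
    c=T[:3,:3]@q+T[:3,3];print("scene px",p['cx']-p['fx']*c[0]/c[2],p['cy']+p['fy']*c[1]/c[2])
E
```

```text
[ 0.46304    -0.03070526  0.105     ] [ 0.4245448 -0.3011379  0.105    ] 0.27315873063228063 rack x yaw -0.14139682009975552
[[-9.44811925e-01  3.27612209e-01 -8.16929694e-04]
 [ 3.27613051e-01  9.44811067e-01 -1.31760398e-03]
 [ 3.40181067e-04 -1.51252478e-03 -9.99998798e-01]]
tool shift to pad [-0.44771057 -0.45164575  0.13344905]
tool y angle to d -0.1923794749342027
scene px 252.6755460004594 204.63196845196535
scene px 275.0259935085705 245.2758443205873
```

The pad distance measures 273 mm against a nominal 274, and both pads reproject onto the pads in the scene view. Next I'll move above the left pad with the fingers shut.

>>> {"fn": "drive_tool", "kwargs": {"motion": [{"x": -0.028,"y": -0.028,"z": 0,"yaw": -0.05,"grip": 0},{"x": -0.056,"y": -0.056,"z": 0,"yaw": -0.1,"grip": 0},{"x": -0.084,"y": -0.084,"z": 0,"yaw": -0.15,"grip": 0},{"x": -0.112,"y": -0.113,"z": 0,"yaw": -0.192,"grip": 0},{"x": -0.14,"y": -0.141,"z": 0,"yaw": -0.192,"grip": 0},{"x": -0.168,"y": -0.169,"z": 0,"yaw": -0.192,"grip": 0},{"x": -0.196,"y": -0.198,"z": 0,"yaw": -0.192,"grip": 0},{"x": -0.224,"y": -0.226,"z": 0,"yaw": -0.192,"grip": 0},{"x": -0.252,"y": -0.254,"z": 0,"yaw": -0.192,"grip": 0},{"x": -0.28,"y": -0.282,"z": 0,"yaw": -0.192,"grip": 0},{"x": -0.308,"y": -0.311,"z": 0,"yaw": -0.192,"grip": 0},{"x": -0.336,"y": -0.339,"z": 0,"yaw": -0.192,"grip": 0},{"x": -0.364,"y": -0.367,"z": 0.01,"yaw": -0.192,"grip": 0},{"x": -0.392,"y": -0.395,"z": 0.03,"yaw": -0.192,"grip": 0},{"x": -0.42,"y": -0.424,"z": 0.05,"yaw": -0.192,"grip": 0},{"x": -0.438,"y": -0.442,"z": 0.07,"yaw": -0.192,"grip": 0},{"x": -0.448,"y": -0.452,"z": 0.09,"yaw": -0.192,"grip": 0},{"x": -0.448,"y": -0.452,"z": 0.09,"yaw": -0.192,"grip": 0},{"x": -0.448,"y": -0.452,"z": 0.09,"yaw": -0.192,"grip": 0},{"x": -0.448,"y": -0.452,"z": 0.09,"yaw": -0.192,"grip": 0}]}}

```text
t: 1.77
tcp_pos: [0.4633, -0.03, 0.1491]
orientation: [3.141, -0.0, 3.0]
ft_force: [0.2, -0.6, -0.3]
width: 0.0004
gripper_force: 0.0
```

```bash
python3 - <<'E'
from h import *; from station import readout,get_image
from scipy.spatial.transform import Rotation as Ro
import cv2
s=readout.state();R=Ro.from_euler('xyz',s['orientation']).as_matrix()
print(s['t'],s['tcp_pos'],s['orientation'],s['width'],s['ft_force']);print(R)
L=np.array([.463,-.0307,.105]);print("shift",R.T@(L-s['tcp_pos']))
im=get_image("scene")[:,:,::-1]
cv2.imwrite("pics/s1.png",cv2.resize(im[120:290,180:400],None,fx=3.5,fy=3.5,interpolation=cv2.INTER_CUBIC))
E
```

```text
1.7667 [ 0.46334723 -0.02995254  0.14912717] [ 3.14126739e+00 -3.28682242e-04  2.99989661e+00] 0.0003773819672192915 [ 0.23213312 -0.59897959 -0.25679868]
[[-9.89977847e-01  1.41222461e-01 -2.79453578e-04]
 [ 1.41222355e-01  9.89977833e-01  3.68421477e-04]
 [ 3.28682236e-04  3.25264008e-04 -9.99999893e-01]]
shift [ 0.00022368 -0.00080336  0.04412699]
```

View pics/s1.png

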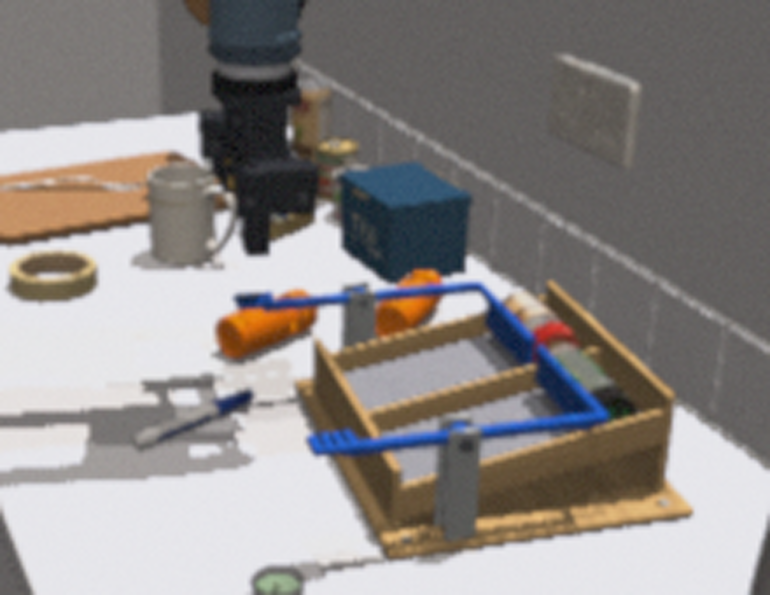

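The fingertip at (255,250) is directly above the left pad at (255,300), and the way down is clear. I'll press about 38 mm, following the 4 mm shift toward the hinge (tool −x), and hold.

>>> {"fn": "drive_tool", "kwargs": {"motion": [{"z": 0.015,"grip": 0},{"z": 0.03,"grip": 0},{"z": 0.04,"grip": 0},{"z": 0.05,"x": -0.001,"grip": 0},{"z": 0.06,"x": -0.001,"grip": 0},{"z": 0.07,"x": -0.002,"grip": 0},{"z": 0.077,"x": -0.003,"grip": 0},{"z": 0.082,"x": -0.004,"grip": 0},{"z": 0.082,"x": -0.004,"grip": 0},{"z": 0.082,"x": -0.004,"grip": 0},{"z": 0.082,"x": -0.004,"grip": 0},{"z": 0.082,"x": -0.004,"grip": 0},{"z": 0.082,"x": -0.004,"grip": 0},{"z": 0.082,"x": -0.004,"grip": 0},{"z": 0.082,"x": -0.004,"grip": 0},{"z": 0.082,"x": -0.004,"grip": 0},{"z": 0.082,"x": -0.004,"grip": 0},{"z": 0.082,"x": -0.004,"grip": 0},{"z": 0.082,"x": -0.004,"grip": 0},{"z": 0.082,"x": -0.004,"grip": 0}]}}

```text
invalid input at $.motion[0]: expected keys grip, x, y, z, yaw
```

>>> {"fn": "drive_tool", "kwargs": {"motion": [{"z": 0,"grip": 0},{"z": 0,"grip": 0},{"z": 0,"grip": 0},{"z": 0,"grip": 0},{"z": 0,"grip": 0},{"z": 0,"grip": 0},{"z": 0,"grip": 0},{"z": 0,"grip": 0},{"z": 0,"grip": 0},{"z": 0,"grip": 0},{"z": 0,"grip": 0},{"z": 0,"grip": 0}]}}

```text
invalid input at $.motion[0]: expected keys grip, x, y, z, yaw
```

```bash
python3 - <<'E'
from station import get_image
import cv2
im=get_image("scene")[:,:,::-1]
cv2.imwrite("pics/s2.png",cv2.resize(im[120:290,180:400],None,fx=3.5,fy=3.5,interpolation=cv2.INTER_CUBIC))
E
```

```text
(no output)
```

View pics/s2.png

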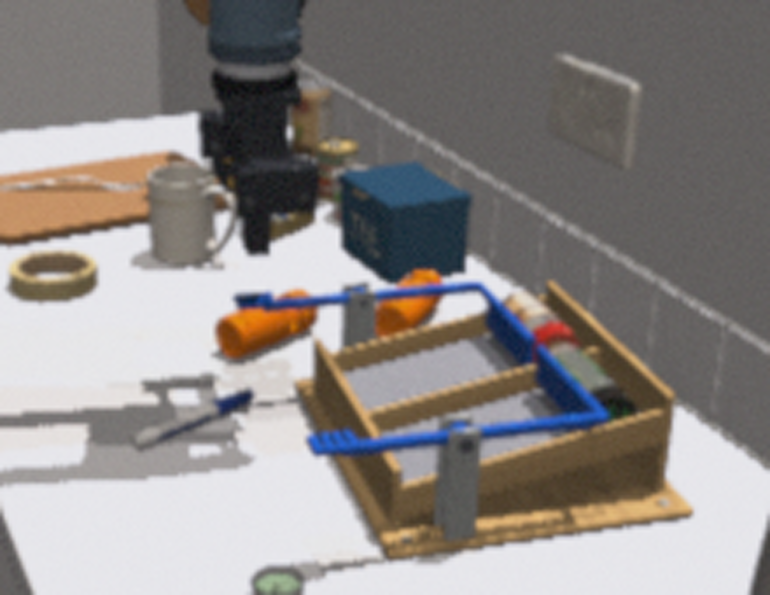

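Nothing moved: both calls were refused because every row needs all five keys. I'll send them again in full.

>>> {"fn": "drive_tool", "kwargs": {"motion": [{"x": 0,"y": 0,"z": 0.015,"yaw": 0,"grip": 0},{"x": 0,"y": 0,"z": 0.03,"yaw": 0,"grip": 0},{"x": 0,"y": 0,"z": 0.04,"yaw": 0,"grip": 0},{"x": -0.001,"y": 0,"z": 0.05,"yaw": 0,"grip": 0},{"x": -0.001,"y": 0,"z": 0.06,"yaw": 0,"grip": 0},{"x": -0.002,"y": 0,"z": 0.07,"yaw": 0,"grip": 0},{"x": -0.003,"y": 0,"z": 0.077,"yaw": 0,"grip": 0},{"x": -0.004,"y": 0,"z": 0.082,"yaw": 0,"grip": 0},{"x": -0.004,"y": 0,"z": 0.082,"yaw": 0,"grip": 0},{"x": -0.004,"y": 0,"z": 0.082,"yaw": 0,"grip": 0},{"x": -0.004,"y": 0,"z": 0.082,"yaw": 0,"grip": 0},{"x": -0.004,"y": 0,"z": 0.082,"yaw": 0,"grip": 0},{"x": -0.004,"y": 0,"z": 0.082,"yaw": 0,"grip": 0},{"x": -0.004,"y": 0,"z": 0.082,"yaw": 0,"grip": 0},{"x": -0.004,"y": 0,"z": 0.082,"yaw": 0,"grip": 0},{"x": -0.004,"y": 0,"z": 0.082,"yaw": 0,"grip": 0},{"x": -0.004,"y": 0,"z": 0.082,"yaw": 0,"grip": 0},{"x": -0.004,"y": 0,"z": 0.082,"yaw": 0,"grip": 0},{"x": -0.004,"y": 0,"z": 0.082,"yaw": 0,"grip": 0},{"x": -0.004,"y": 0,"z": 0.082,"yaw": 0,"grip": 0}]}}

```text
t: 3.53
tcp_pos: [0.4684, -0.0311, 0.0677]
orientation: [3.141, 0.001, 3.0]
ft_force: [-3.1, 4.3, 12.9]
width: 0.0004
gripper_force: 6.5
```

>>> {"fn": "drive_tool", "kwargs": {"motion": [{"x": 0,"y": 0,"z": 0,"yaw": 0,"grip": 0},{"x": 0,"y": 0,"z": 0,"yaw": 0,"grip": 0},{"x": 0,"y": 0,"z": 0,"yaw": 0,"grip": 0},{"x": 0,"y": 0,"z": 0,"yaw": 0,"grip": 0},{"x": 0,"y": 0,"z": 0,"yaw": 0,"grip": 0},{"x": 0,"y": 0,"z": 0,"yaw": 0,"grip": 0},{"x": 0,"y": 0,"z": 0,"yaw": 0,"grip": 0},{"x": 0,"y": 0,"z": 0,"yaw": 0,"grip": 0},{"x": 0,"y": 0,"z": 0,"yaw": 0,"grip": 0},{"x": 0,"y": 0,"z": 0,"yaw": 0,"grip": 0},{"x": 0,"y": 0,"z": 0,"yaw": 0,"grip": 0},{"x": 0,"y": 0,"z": 0,"yaw": 0,"grip": 0}]}}

```text
t: 4.53
tcp_pos: [0.4684, -0.0311, 0.0677]
orientation: [3.141, 0.001, 3.0]
ft_force: [-3.6, 3.2, 13.1]
width: 0.0008
gripper_force: 6.5
```

```bash
python3 - <<'E'
from station import get_image
import cv2
im=get_image("scene")[:,:,::-1]
cv2.imwrite("pics/s3.png",cv2.resize(im[120:290,180:400],None,fx=3.5,fy=3.5,interpolation=cv2.INTER_CUBIC))
E
```

```text
(no output)
```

View pics/s3.png

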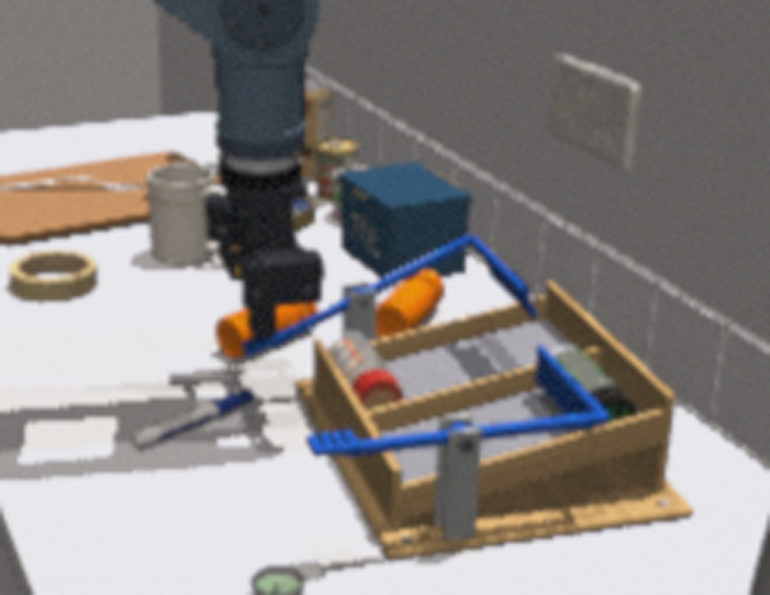

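The red-capped jar is at the front lip (375,375), the left gate is up, and the dark-capped jar is still behind its gate. I'll let the lever up gently, reversing the path.

>>> {"fn": "drive_tool", "kwargs": {"motion": [{"x": 0.001,"y": 0,"z": -0.006,"yaw": 0,"grip": 0},{"x": 0.002,"y": 0,"z": -0.012,"yaw": 0,"grip": 0},{"x": 0.003,"y": 0,"z": -0.018,"yaw": 0,"grip": 0},{"x": 0.003,"y": 0,"z": -0.024,"yaw": 0,"grip": 0},{"x": 0.004,"y": 0,"z": -0.03,"yaw": 0,"grip": 0},{"x": 0.004,"y": 0,"z": -0.036,"yaw": 0,"grip": 0},{"x": 0.004,"y": 0,"z": -0.042,"yaw": 0,"grip": 0},{"x": 0.004,"y": 0,"z": -0.055,"yaw": 0,"grip": 0},{"x": 0.004,"y": 0,"z": -0.075,"yaw": 0,"grip": 0},{"x": 0.004,"y": 0,"z": -0.1,"yaw": 0,"grip": 0},{"x": 0.004,"y": 0,"z": -0.12,"yaw": 0,"grip": 0},{"x": 0.004,"y": 0,"z": -0.12,"yaw": 0,"grip": 0},{"x": 0.004,"y": 0,"z": -0.12,"yaw": 0,"grip": 0},{"x": 0.004,"y": 0,"z": -0.12,"yaw": 0,"grip": 0},{"x": 0.004,"y": 0,"z": -0.12,"yaw": 0,"grip": 0},{"x": 0.004,"y": 0,"z": -0.12,"yaw": 0,"grip": 0}]}}

```text
t: 5.92
tcp_pos: [0.4627, -0.0303, 0.1854]
orientation: [3.141, -0.003, 3.0]
ft_force: [0.2, -0.4, -0.2]
width: 0.0006
gripper_force: 0.0
```

```bash
python3 - <<'E'
from station import get_image
import cv2
im=get_image("scene")[:,:,::-1]
cv2.imwrite("pics/s4.png",cv2.resize(im[120:290,180:400],None,fx=3.5,fy=3.5,interpolation=cv2.INTER_CUBIC))
E
```

```text
(no output)
```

View pics/s4.png

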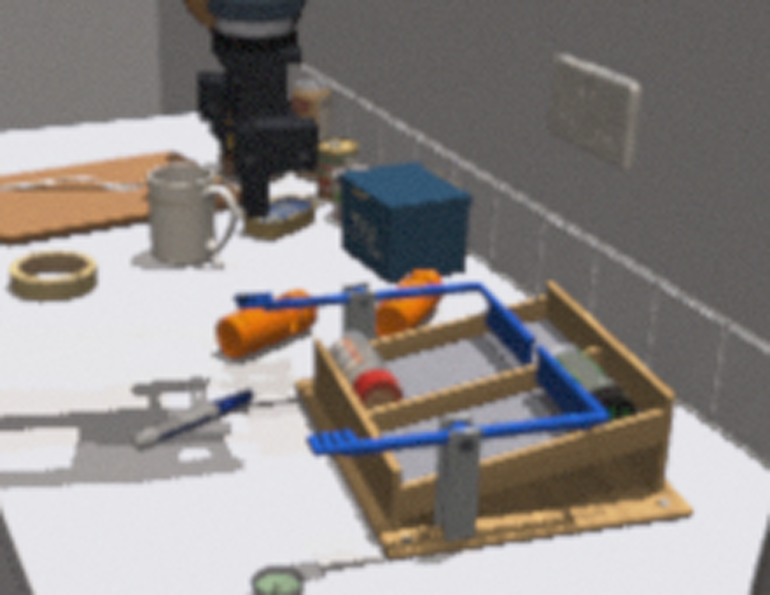

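The left lever is back at rest with its gate closed. The red jar is at the lip (370,370), the dark-capped jar has not moved, and the arm is clear.

```bash
python3 -c "
from station import order; print(order.close_job())"
```

```text
the job is handed in; nothing more can be done
None
```

The red-capped jar rolled out to the front lip and its gate closed again, with the other lever, the dark-capped jar and the bystanders left alone; the job is handed in at about 6 s of the 32 s limit, and no verdict came back.

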